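# Pin the riveting jig and hold it shut

### The arm

A 6-joint arm with a two-finger parallel gripper is mounted at the origin on the work surface. World frame = base frame: x ahead of the robot, y to its left, z up, the work surface at z = 0. Lengths are in m, angles in rad, forces in N, time in s.
With the tool pointing down it reaches from about 0.3 to 0.775 m from the base axis. Payload 14.6 kg.
Tool frame: the origin (TCP) lies at the very end of the fingers, on their centre line; the grasp point (between the pads) lies 19 mm behind it; z points along the fingers, y is the line along which they close (so a half turn about z gives the same grasp; the last joint's range is limited). The gripper opens to 94 mm and grips with 3 to 60 N. Pads are 16 mm wide; open, the fingers measure 119 mm over their backs; the gripper's body (75 mm by 177 mm) begins 78 mm behind the grasp point.
Start: joints at [1.074, 0.3, 1.521, -0, 1.321, -0.067], TCP at [0.229, 0.5, 0.205] pointing down, gripper open.
Joint ranges: [-3.03, 3.03], [-0.79, 2.21], [0.23, 2.52], [-1.04, 4.18], [0, 3.07], [-2.55, 2.55]. Speed limits (rad/s): [2.22, 2.22, 2.57, 3.14, 3.14, 3.14].

### API

Orientations are given as [roll, pitch, yaw] about the fixed x, y, z axes, in that order (R = Rz(yaw) Ry(pitch) Rx(roll)).
In Python, from station import ctrl, cams gives the robot as it stands. The module is installed in compiled form; this text tells all that it offers.
- The arm moves only by the tool arm_command, never from a script. Its argument "plan" is a list that holds one entry, the list of rows, each a list of 7 numbers: the shift along the tool's x, y, z in fractions of the full range, 1 being 1000 mm, then the turn, a rotation vector about the tool's x, y, z in fractions of the full range, 1 being 4 rad, then the closure, from -1 (fully open) to 1 (shut). A call has 1 to 12 rows; each row is the pose to reach, as a shift and turn from the pose commanded when the call began, along the tool's axes at that moment; what a row does not reach only later rows make up. A row lasts 1/10 s, in which the tool goes at most 50 mm and 8.59 degrees, less where a joint would pass 70% of its speed; a pose out of reach is approached as far as the arm can. A call with a gripper value outside its range is refused whole. The fingers move at their own pace and stop on an object; "squeeze" is the grip in N (left out, the last holds). Time passes only in rows, so rows that repeat a pose let the fingers close. It gives the time, the measured TCP pose, the force, the opening and the grip force at its end, in the units of the state.
- ctrl.get_obs(): the state, without advancing time (a new reading comes with each control period).
- cams.camera(name): name is "scene" or "top" or "wrist"; returns (picture, depth): 384x512x3 uint8, blue, green, red; 384x512 float32, m along the optical axis (not along the pixel's ray), 0 where there is no reading.
- cams.camera_info(name): a dict with "fx", "fy", "cx", "cy" (pixels), "dist_coeffs" ([k1, k2, p1, p2, k3] as OpenCV has them; the pictures are not rectified), "world_to_cam" (4x4, takes a point from world to camera coordinates). Camera axes: x right, y down, z forward; pixel columns grow to the right and rows downward; lengths in m; the calibration is good to about 2 mm. A picture is of the moment at which its call begins: read the wrist's pose just before it. camera_info takes no time and is no camera call; for the wrist camera it gives the pose at the moment of the call.
- ctrl.hand_in(): hands the job in; it is judged then, once.
The state is a dict: "time_s": time; "qpos": joint angles; "joint_vel": joint speeds; "tau": joint torques, N m; "ee_pos": TCP position; "eef_rot": TCP orientation; "force": force on the tool from outside, world axes, zero at the start; "moment": the same for the moment, N m; "grip_width": finger opening in m; "grip_force": force on a finger pad.
Only numpy, scipy, OpenCV 4.12 (cv2) and the standard library are available. Lean on these libraries where they do the work, as an engineer would, in place of code of your own. Each camera call takes 0.05 s, during which the arm holds its last target. There are 200 camera calls.

### The job

Make the riveting jig ready for the riveter: lift the loose tin cover off the work by its knob and set it down flat on the bench clear of the jig, swing the jig's hinged leaf down over the work, then take the black-knobbed locating pin out of the wooden tool block and push it down through the brass-bushed hole in the leaf and on into the base until its collar sits on the leaf. The leaf rides on springs and lifts a little when it is let go, so finish still gripping the pin's knob and pressing it down, with the leaf fully shut and the pin fully home; do not let go. Leave the two rivet sets, the bucking bar, the tongs and the rivet tray as they are.

Things in the scene. Friction and masses are not known exactly. Their poses are not given: they have to be found in the camera images.
- jig: Fixed riveting jig: dark grey cast base, 30 mm high, x from -70 to +80, y +-50 mm in its own frame (side feet to y = +-73 mm, 23 mm high). Origin: on the bench under the base; z up; x points from the leaf's free end to the hinge. On top lies the work, a fixed 80 x 58 x 4 mm steel plate centred at x = -10 mm. Two brass spring plungers at x = -61, y = +-32 mm rise to z = 41 mm and lift the leaf.
- leaf (a joint): Angle of the leaf, rad: 0 fully shut (flat, underside 34, top 44 mm above the bench), 1.57 upright, 1.9 stop, leaning out over the hinge. Starts at 1.6 to 1.86. The snug hinge holds it above about 1.3 (1 N at the tongue moves it); pushed below 1.2 it falls shut by itself and rests on the plungers at about 0.04. From there to 0 takes about 8 N at the pin hole. The leaf weighs 0.45 kg.
- leaf_hinge (a point): Middle of the hinge axis: 73 mm along the jig's +x from its origin and 39 mm above the bench. The axis runs along the jig's y.
- leaf_hole (a point): Middle of the outer mouth of the leaf's brass-bushed pin hole, 13.5 mm across, 113 mm from the hinge axis; z along the hole, out of the upper face (up when shut). The leaf is a steel plate 10 mm thick, 84 mm wide, from 11 to 143 mm from the hinge axis; its two wider holes, nearer the hinge, stay empty. When shut, this hole lies over the one in the base.
- leaf_tongue (a point): Outer end of the thumb tongue in the middle of the leaf's free edge, 163 mm from the hinge axis, in the mid-plane of the leaf. The tongue is 30 mm wide, 10 mm thick and stands 20 mm out from the leaf.
- base_hole (a point): Middle of the mouth of the 14 mm hole through the work and the base (open down to the bench): 34 mm above the bench, 40 mm from the jig's origin towards its -x.
- cover: Loose pressed-metal cover, an upside-down tray 90 x 70 x 20 mm (x, y, z), 2.5 mm walls, about 0.16 kg; it stands on the base top (30 mm above the bench) over the work, turned as the jig is. Origin: centre of its lower rim; z up. In the middle of its top stands a round black knob, 24 mm across at z = 27 to 42 mm, narrower below, top at z = 45 mm.
- pin: Locating pin, 74 mm tall, 0.09 kg, standing shank down in any of the tool block's holes: steel shank 12 mm across, 38 mm long, its nose tapered (5 mm across at the tip, full at 8 mm); steel collar 24 mm across, z = 38 to 44 mm; round black bakelite knob 30 mm across, z = 44 to 74 mm (straight sides 47 to 67 mm). Origin: tip of the nose; z up the shank to the knob.
- pin_collar (a point): On the pin's axis, underside of the collar (38 mm above the tip), the face that comes to rest on the leaf. Same axes as the pin.
- pin_tip (a point): Tip of the pin's nose.
- tool_block: Fixed wooden block 190 x 60 x 45 mm (x, y, z), origin under its centre, with three holes 13.5 mm across and 42 mm deep in a row along its x axis, at x = -62, 0 and 62 mm. The collar of the pin rests on its top, 45 mm above the bench.
- set_a: Chrome flush-rivet set (bystander) standing in another hole of the tool block, plain round metal with a flat mushroom head 32 mm across, reaching 29 mm above the block. Origin: lower end of its shank.
- set_b: Second chrome flush-rivet set (bystander), the same as set_a.
- bucking_bar: Heavy iron bucking bar (bystander), 105 x 45 x 40 mm, lying on the bench, origin under its middle.
- tongs: Cream-painted heater tongs (bystander), 320 mm long along x, 60 mm wide, 17 mm high, lying on the bench, origin under the middle.
- tray: Fixed stamped steel rivet tray, 240 x 150 x 35 mm, origin under its centre, held by a brass clamp with a round black knob at the middle of its -y side, up to 90 mm high (bystander).

How it is judged:
By the outcome, as a careful person would: the job done as asked, in the order asked, and still so for the second after the job is handed in, while the arm keeps its last pose, push and grip.
It also fails if it takes over 67 s, if anything falls off the work surface, if the arm or the gripper's body presses on something with over 40 N, if the wrist force passes 120 N, or if a joint passes its speed limit or range.

## Working session

There is one attempt and no reset: what is moved stays moved. The work goes in short steps, Python scripts to look and compute and a tool call to move; the robot and the scene stay as the last step left them, time stands still between calls to the robot, and variables do not carry over. Pictures are saved under pics/ and viewed, at most 10 in all, crops included, and the job is handed in when it is done.

Besides the shell and the picture viewer there is one more tool, called after "Emit:" by a JSON object that holds its "method" and its "body". arm_command: Moves the arm, as the interface text tells. Its arguments: {"type":"object","properties":{"plan":{"type":"array"},"squeeze":{"type":"number"}},"required":["plan"]}

```bash
mkdir -p pics
cat > h.py <<'E'
import numpy as np, cv2, json
from station import ctrl, cams
from scipy.spatial.transform import Rotation as R
def snap(n,f):
    i=cams.camera_info(n); p,d=cams.camera(n); cv2.imwrite(f'pics/{f}.png',p)
    np.savez(f'pics/{f}.npz',p=p,d=d,**{k:np.array(v) for k,v in i.items()}); return p,d
def load(f): return np.load(f'pics/{f}.npz')
def K(i): return np.array([[i['fx'],0,i['cx']],[0,i['fy'],i['cy']],[0,0,1]],float)
def ray(i,u,v):
    n=cv2.undistortPoints(np.array([[[u,v]]],float),K(i),i['dist_coeffs'])[0,0]
    T=np.linalg.inv(i['world_to_cam']); return T[:3,3],T[:3,:3]@np.array([n[0],n[1],1])
def atz(i,u,v,z): o,r=ray(i,u,v); return o+r*(z-o[2])/r[2]
def dep(i,u,v,k=1):
    w=i['d'][v-k:v+k+1,u-k:u+k+1]; o,r=ray(i,u,v); return o+r*np.median(w[w>0])
def proj(i,P):
    T=i['world_to_cam']; return cv2.projectPoints(np.array(P,float).reshape(-1,1,3),cv2.Rodrigues(T[:3,:3])[0],T[:3,3],K(i),i['dist_coeffs'])[0][:,0]
def tri(L):
    A=np.zeros((3,3));b=np.zeros(3)
    for i,u,v in L:
        o,r=ray(i,u,v); r=r/np.linalg.norm(r); M=np.eye(3)-np.outer(r,r); A+=M;b+=M@o
    return np.linalg.solve(A,b)
def cloud(i):
    d=i['d'];h,w=d.shape;u,v=np.meshgrid(np.arange(w),np.arange(h))
    n=cv2.undistortPoints(np.stack([u,v],-1).reshape(-1,1,2).astype(float),K(i),i['dist_coeffs'])[:,0]
    P=np.c_[n,np.ones(len(n))]*d.reshape(-1,1); T=np.linalg.inv(i['world_to_cam'])
    P=(P@T[:3,:3].T+T[:3,3]).reshape(h,w,3); P[d==0]=np.nan; return P
def togo(p,yaw):
    "tool-axes shift mm and rotvec from now to tool-down pose with given yaw (roll pi)"
    o=ctrl.get_obs(); a=o['ee_pos']; Rn=R.from_euler('xyz',o['eef_rot']); Rt=R.from_euler('xyz',[np.pi,0,yaw])
    return (Rn.inv().apply(np.array(p)-a)*1000).round(1),(Rn.inv()*Rt).as_rotvec().round(3)
E
python3 - <<'E'
from h import *
for n in('top','scene','wrist'): snap(n,n+'0')
o=ctrl.get_obs(); print({k:np.round(v,3) for k,v in o.items()})
a,b=[cv2.imread(f'pics/{n}0.png') for n in('top','scene')]
for n in('top','scene','wrist'):
  i=load(n+'0'); print(n,np.linalg.inv(i['world_to_cam']).round(3).tolist(),i['fx'],(i['d']>0).mean())
cv2.imwrite('pics/t0.png',cv2.resize(a,(800,600))); cv2.imwrite('pics/s0.png',cv2.resize(b,(800,600)))
E
```

```text
{'time_s': np.float64(0.15), 'qpos': array([ 1.074,  0.3  ,  1.521,  0.   ,  1.321, -0.067]), 'joint_vel': array([-0.002, -0.004, -0.003, -0.001,  0.001,  0.001]), 'tau': array([ 1.0000e-03, -5.3196e+01, -3.5282e+01,  7.1000e-02,  2.4000e-02,
       -0.0000e+00]), 'ee_pos': array([0.229, 0.5  , 0.205]), 'eef_rot': array([-3.141, -0.   ,  2.712]), 'force': array([ 0.593,  0.578, -0.447]), 'moment': array([-0.029,  0.047, -0.007]), 'grip_force': np.float64(0.0), 'grip_width': np.float64(0.094)}
top [[0.029, -0.996, 0.085, 0.433], [-1.0, -0.028, 0.012, -0.085], [-0.009, -0.085, -0.996, 1.843], [0.0, 0.0, 0.0, 1.0]] 499.97384508895385 0.9961090087890625
scene [[-0.51, 0.638, -0.577, 1.225], [0.86, 0.373, -0.348, 0.34], [-0.007, -0.674, -0.739, 0.887], [0.0, 0.0, 0.0, 1.0]] 393.9735277705685 0.9959259033203125
wrist [[0.416, 0.885, 0.209, 0.169], [0.909, -0.405, -0.096, 0.527], [-0.0, 0.23, -0.973, 0.383], [0.0, 0.0, 0.0, 1.0]] 332.0690927633881 0.995452880859375
```

View pics/t0.png

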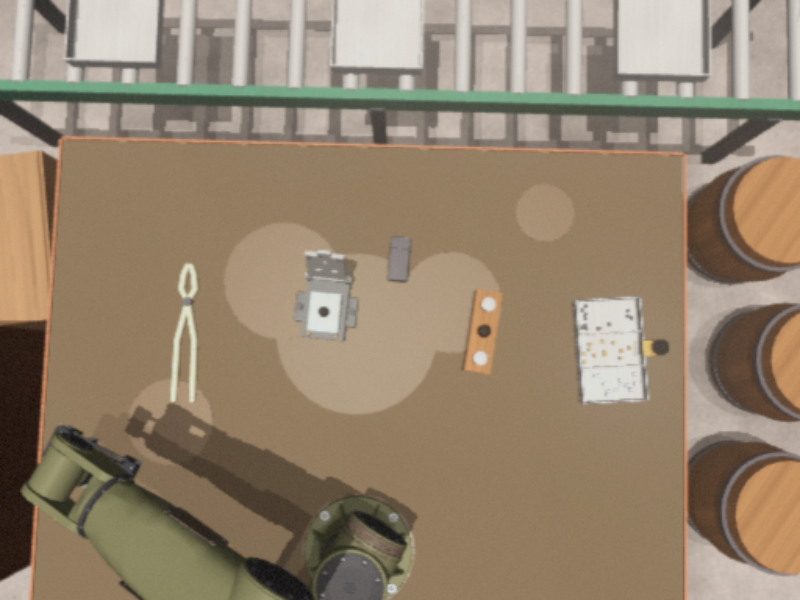

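View pics/s0.png

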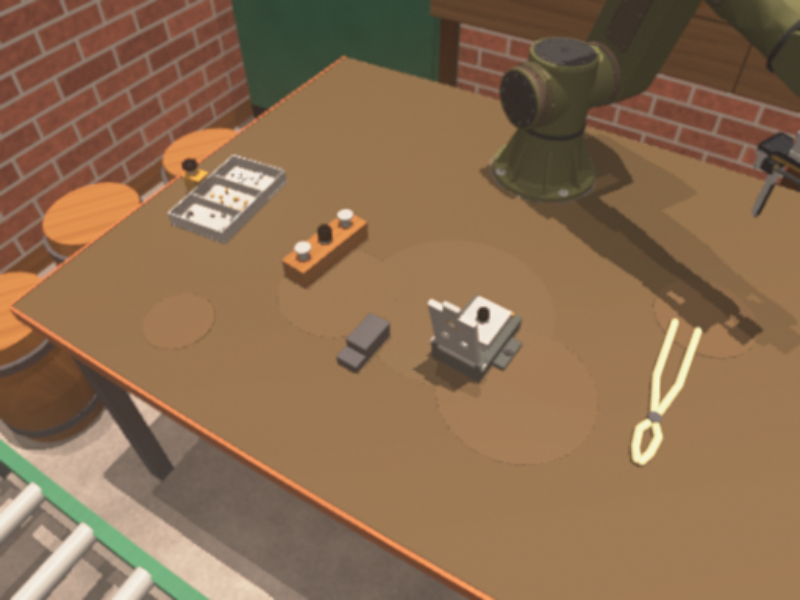

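The top picture shows the cover's knob at about (207,200) in original pixels, the pin's knob at (310,212) between two chrome sets, and the leaf leaning to +x. In the scene picture the cover's knob is at (309,202) and the pin's at (208,148).

Run:
```python
from h import *
t,s=load('top0'),load('scene0')
def blob(i,u,v,r=9,th=70):
    g=i['p'].max(2); m=np.zeros_like(g); m[v-r:v+r+1,u-r:u+r+1]=(g[v-r:v+r+1,u-r:u+r+1]<th)
    n,l,st,c=cv2.connectedComponentsWithStats(m); k=1+np.argmin(np.linalg.norm(c[1:]-[u,v],axis=1)); return c[k],st[k]
for n,a,b in(('cover knob',(207,200),(309,202)),('pin knob',(310,212),(208,148))):
    (ca,sa),(cb,sb)=blob(t,*a),blob(s,*b); print(n,ca,sa,cb,sb,'tri',tri([(t,*ca),(s,*cb)]).round(4),'depth',dep(t,*ca.round().astype(int)).round(4))
P=cloud(t); 
def rect(m,name,z):
    m=m&(np.isfinite(P[...,2])); uv=np.argwhere(m)[:,::-1]; Q=np.array([atz(t,u,v,z)[:2] for u,v in uv]); r=cv2.minAreaRect((Q*1000).astype(np.float32)); print(name,len(Q),r,P[m][:,2].mean())
X,Y,Z=P[...,0],P[...,1],P[...,2]; hsv=cv2.cvtColor(t['p'],cv2.COLOR_BGR2HSV)
u,v=np.meshgrid(np.arange(512),np.arange(384))
rect((u>190)&(u<224)&(v>180)&(v<218)&(t['p'].min(2)>170),'cover',.05)
rect((u>290)&(u<325)&(v>180)&(v<245)&(Z>.03)&(Z<.056),'block',.045)
rect((u>185)&(u<232)&(v>180)&(v<222)&(Z>.018)&(Z<.04),'base',.03)
rect((u>240)&(u<270)&(v>145)&(v<185)&(Z>.02)&(Z<.06),'bar',.04)
c=np.hstack([cv2.resize(t['p'][150:250,180:330],None,fx=4,fy=4,interpolation=2)])
c2=cv2.resize(s['p'][130:250,190:340],(600,480),interpolation=2)
cv2.imwrite('pics/c0.png',c)
w=load('wrist0'); cv2.imwrite('pics/c1.png',w['p'])
```

```text
Traceback (most recent call last):
ValueError: attempt to get argmin of an empty sequence
```

```bash
cat > m.py <<'E'
from h import *
t,s=load('top0'),load('scene0')
def blob(i,u,v,r=9):
    g=i['p'].max(2); w=g[v-r:v+r+1,u-r:u+r+1]; th=(int(w.min())+np.median(w))/2*.9; m=np.zeros_like(g); m[v-r:v+r+1,u-r:u+r+1]=w<th
    n,l,st,c=cv2.connectedComponentsWithStats(m); k=1+np.argmin(np.linalg.norm(c[1:]-[u,v],axis=1)); return c[k],st[k],th
for n,a,b in(('cover knob',(207,200),(309,202)),('pin knob',(310,212),(208,148))):
    (ca,sa,ta),(cb,sb,tb)=blob(t,*a),blob(s,*b); print(n,ca,sa,ta,cb,sb,tb,'tri',tri([(t,*ca),(s,*cb)]).round(4),'depth',dep(t,*ca.round().astype(int)).round(4))
P=cloud(t); 
def rect(m,name,z):
    m=m&(np.isfinite(P[...,2])); uv=np.argwhere(m)[:,::-1]; Q=np.array([atz(t,u,v,z)[:2] for u,v in uv]); r=cv2.minAreaRect((Q*1000).astype(np.float32)); print(name,len(Q),r,P[m][:,2].mean())
X,Y,Z=P[...,0],P[...,1],P[...,2]
u,v=np.meshgrid(np.arange(512),np.arange(384))
rect((u>190)&(u<224)&(v>180)&(v<218)&(t['p'].min(2)>150),'cover',.05)
rect((u>290)&(u<325)&(v>180)&(v<245)&(Z>.03)&(Z<.056),'block',.045)
rect((u>185)&(u<232)&(v>180)&(v<222)&(Z>.018)&(Z<.04),'base',.03)
rect((u>240)&(u<270)&(v>145)&(v<185)&(Z>.02)&(Z<.06),'bar',.04)
cv2.imwrite('pics/c0.png',cv2.resize(t['p'][150:250,180:330],None,fx=4,fy=4,interpolation=2))
E
python3 m.py
```

```text
cover knob [206.63333333 199.36666667] [204 197   6   6  30] 137.25 [308.72727273 201.37878788] [305 197   8  10  66] 132.3 tri [0.5454 0.094  0.0598] depth [0.5464 0.0908 0.0715]
pin knob [309.52941176 211.56862745] [306 208   8   8  51] 120.15 [207.27710843 149.10843373] [203 144   9  11  83] 94.95 tri [ 0.5121 -0.2741  0.0616] depth [ 0.5105 -0.275   0.0779]
cover 597 ((551.3103637695312, 99.04130554199219), (100.28297424316406, 124.1533432006836), 87.90870666503906) 0.044191309613925034
block 709 ((513.2369384765625, -272.2621765136719), (61.46871566772461, 189.46737670898438), 82.44680786132812) 0.0443146386741154
base 529 ((549.3641357421875, 91.46199035644531), (131.20074462890625, 138.5619354248047), 1.6254974603652954) 0.028419884285034863
bar 308 ((676.11669921875, -74.41069793701172), (44.72844314575195, 103.47868347167969), 86.431884765625) 0.036163819639694623
```

View pics/c0.png

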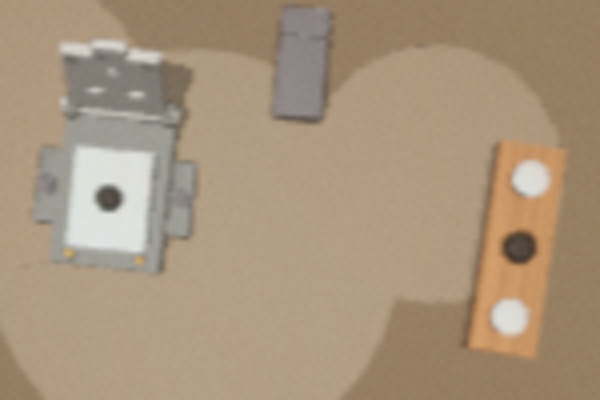

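The crop shows the cover's white top with its corners at about (75,147), (155,152), (148,254) and (66,246), with the plungers at the lower edge. The pin stands in the middle hole. The bucking bar lies well clear of the leaf.

Run:
```python
from h import *
t=load('top0')
c=[atz(t,180+(u+.5)/4-.5,150+(v+.5)/4-.5,.05)[:2] for u,v in((75,147),(155,152),(148,254),(66,246))]
c=np.array(c); print(c.round(4),c.mean(0)); d=(c[0]+c[1]-c[2]-c[3]); e=(c[0]+c[3]-c[1]-c[2]); print(np.arctan2(d[1],d[0]),np.arctan2(-e[0],e[1]))
print(togo([.50,.094,.25],3.06))
```

```text
[[0.5925 0.1257]
 [0.59   0.0534]
 [0.498  0.0565]
 [0.5031 0.1304]] [0.54589196 0.09148234]
-0.04267068338791556 -0.05128841504780704
(array([-415.4, -256.1,  -44.8]), array([-0.001, -0.   , -0.348]))
```

Units first: shifts go in shares of 1000 mm and turns go in shares of 4 rad. So -415 mm is -0.415, -256 mm is -0.256, -0.383 rad is -0.0958.

Emit:
{"method": "arm_command", "body": {"plan": [[[-0.415, -0.256, -0.045, 0, 0, -0.0958, -1], [-0.415, -0.256, -0.045, 0, 0, -0.0958, -1], [-0.415, -0.256, -0.045, 0, 0, -0.0958, -1], [-0.415, -0.256, -0.045, 0, 0, -0.0958, -1], [-0.415, -0.256, -0.045, 0, 0, -0.0958, -1], [-0.415, -0.256, -0.045, 0, 0, -0.0958, -1], [-0.415, -0.256, -0.045, 0, 0, -0.0958, -1], [-0.415, -0.256, -0.045, 0, 0, -0.0958, -1], [-0.415, -0.256, -0.045, 0, 0, -0.0958, -1], [-0.415, -0.256, -0.045, 0, 0, -0.0958, -1], [-0.415, -0.256, -0.045, 0, 0, -0.0958, -1], [-0.415, -0.256, -0.045, 0, 0, -0.0958, -1]]]}}

```text
time_s: 1.35
ee_pos: [0.4998, 0.0937, 0.25]
eef_rot: [3.142, -0.001, 3.093]
force: [0.1, 0.1, -0.3]
grip_width: 0.0938
grip_force: 0.0
```

Run:
```python
from h import *
o=ctrl.get_obs(); print(o['time_s'],o['ee_pos'],o['eef_rot'])
snap('wrist','w1'); w=load('w1')
cv2.imwrite('pics/w1v.png',cv2.resize(w['p'],(800,600),interpolation=2))
```

```text
1.35 [0.49980139 0.09373294 0.25002617] [ 3.14158061e+00 -8.62777145e-04  3.09293288e+00]
```

View pics/w1v.png

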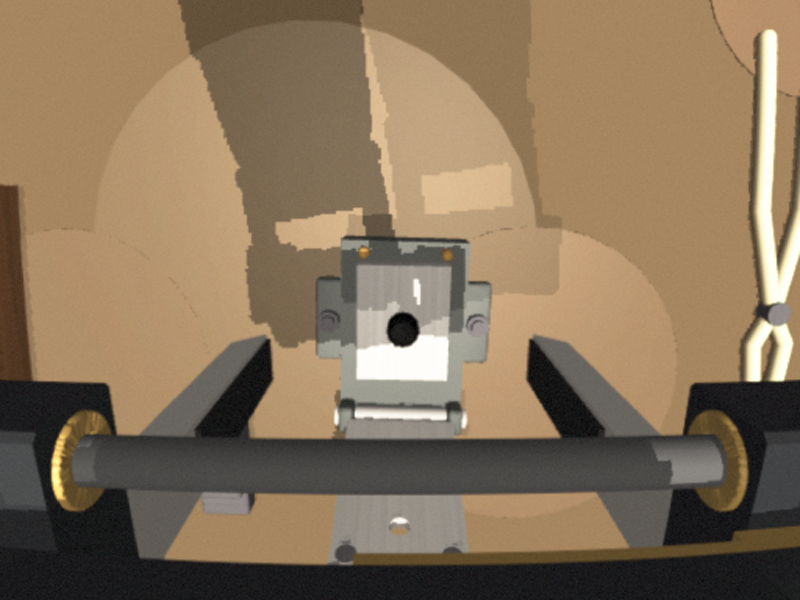

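The wrist picture shows the knob at about (403,329), the cover's top corners at (357,265), (449,265), (448,380) and (356,380), the plungers at (363,253) and (447,255), the hinge ends at (347,413) and (459,413), and the leaf's pin hole at (400,525). I measure from these and lower straight over the knob.

Run:
```python
from h import *
w,t,s=load('w1'),load('top0'),load('scene0'); f=.64
def a(u,v,z): return atz(w,(u+.5)*f-.5,(v+.5)*f-.5,z)
k=a(403,329,.073); print('knob top',k, 'tri',tri([(w,(403.5)*f-.5,329.5*f-.5),(t,206.6,199.4),(s,308.7,201.4)]),'depth',dep(w,257,209))
c=np.array([a(u,v,.05)[:2] for u,v in((357,265),(449,265),(448,380),(356,380))]); print(c.round(4),c.mean(0))
d=(c[2]+c[3]-c[1]-c[0]);e=c[1]+c[2]-c[0]-c[3]; print('yaw',np.arctan2(d[1],d[0]),np.arctan2(-e[0],e[1]))
p=np.array([a(363,253,.041)[:2],a(447,255,.041)[:2]]); h=np.array([a(347,413,.039)[:2],a(459,413,.039)[:2]])
print('pl',p,'hinge',h); m=h.mean(0)-p.mean(0); print('yaw',np.arctan2(m[1],m[0]),np.linalg.norm(m),'expect .134')
print('hole base est from pl/hinge',p.mean(0)+m/np.linalg.norm(m)*.021)
P=cloud(w); b=P[150:180,225:290].reshape(-1,3); print('cover z',np.nanmedian(cloud(w)[225:240,240:280,2]))
L=P[300:345,230:285].reshape(-1,3); L=L[np.isfinite(L[:,2])&(L[:,2]>.05)&(L[:,2]<.25)]; print(len(L)); 
if len(L)>50:
  q=L.mean(0); n=np.linalg.svd(L-q)[2][2]; print('leaf',q,n,L.min(0),L.max(0))
```

```text
knob top [0.54147718 0.09405884 0.073     ] tri [0.54542934 0.09401666 0.05976771] depth [0.53947639 0.09331897 0.07418867]
[[0.4975 0.0622]
 [0.5008 0.1302]
 [0.5918 0.1271]
 [0.5883 0.0553]] [0.54458306 0.09370992]
yaw -0.05518871957490075 -0.04855968141279214
pl [[0.49008146 0.06653252]
 [0.49465583 0.12972735]] hinge [[0.62142818 0.04465914]
 [0.62592404 0.13635908]]
yaw -0.05797299732477142 0.13152843009599582 expect .134
hole base est from pl/hinge [0.51333336 0.09691319]
cover z 0.0494923186114406
1483
leaf [0.64648428 0.08801987 0.14142255] [ 0.97045632 -0.07402539 -0.22964053] [0.64027849 0.05994056 0.12307622] [0.65571923 0.11658056 0.16019322]
```

In the tool's units: 197 mm is 0.197, 195 mm is 0.195.

Emit:
{"method": "arm_command", "body": {"plan": [[[-0.044, 0.002, 0.06, 0, 0, 0, -0.2], [-0.044, 0.002, 0.11, 0, 0, 0, -0.2], [-0.044, 0.002, 0.15, 0, 0, 0, -0.2], [-0.044, 0.002, 0.18, 0, 0, 0, -0.2], [-0.044, 0.002, 0.195, 0, 0, 0, -0.2], [-0.044, 0.002, 0.197, 0, 0, 0, -0.2], [-0.044, 0.002, 0.197, 0, 0, 0, 1], [-0.044, 0.002, 0.197, 0, 0, 0, 1], [-0.044, 0.002, 0.197, 0, 0, 0, 1], [-0.044, 0.002, 0.197, 0, 0, 0, 1], [-0.044, 0.002, 0.197, 0, 0, 0, 1], [-0.044, 0.002, 0.197, 0, 0, 0, 1]]], "squeeze": 25}}

```text
time_s: 2.6
ee_pos: [0.544, 0.0943, 0.0539]
eef_rot: [3.141, 0.001, 3.095]
force: [-1.4, 0.4, 5.2]
grip_width: 0.0228
grip_force: 25.0
```

In the tool's units: -60 mm is -0.06, -45 mm is -0.045.

Emit:
{"method": "arm_command", "body": {"plan": [[[0, 0, -0.005, 0, 0, 0, 1], [0, 0, -0.015, 0, 0, 0, 1], [0, 0, -0.03, 0, 0, 0, 1], [0, 0, -0.045, 0, 0, 0, 1], [0, 0, -0.06, 0, 0, 0, 1], [0, 0, -0.06, 0, 0, 0, 1]]]}}

```text
time_s: 3.2
ee_pos: [0.5448, 0.0943, 0.1158]
eef_rot: [3.141, 0.004, 3.095]
force: [0.5, 0.6, -2.5]
grip_width: 0.0226
grip_force: 25.0
```

Run:
```python
from h import *
snap('wrist','w2'); w=load('w2')
P=cloud(w); print('depth z near knob sides', np.nanmedian(P[180:260,215:245,2]),np.nanmedian(P[180:260,280:300,2]))
snap('top','t2');t=load('t2')
cv2.imwrite('pics/w2v.png',np.hstack([cv2.resize(w['p'],(500,375)),cv2.resize(t['p'][150:240,165:237],(300,375),interpolation=2)]))
print(togo([.50,.265,.114],np.pi-.047))
```

```text
depth z near knob sides 0.11853406843533446 0.12470003361908906
(array([ 51.7, 168.6,  -0.6]), array([-0.,  0.,  0.]))
```

View pics/w2v.png

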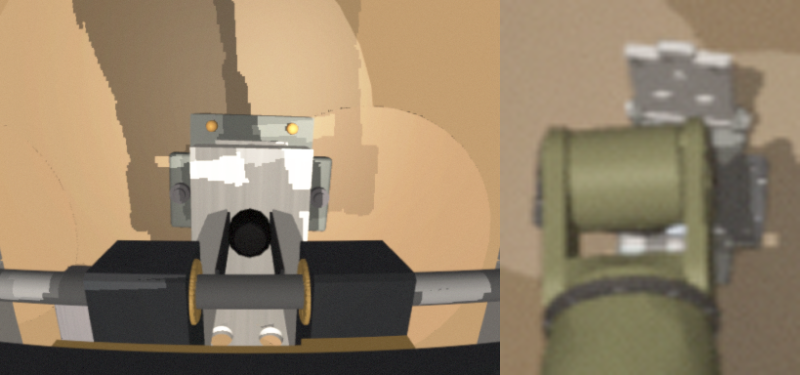

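The cover hangs level in the fingers at about (250,232), lifted off the work, with the leaf still standing. I carry it left and set it down.

In the tool's units: 168 mm is 0.168, 135 mm is 0.135.

Emit:
{"method": "arm_command", "body": {"plan": [[[0.015, 0.05, -0.005, 0, 0, 0, 1], [0.03, 0.095, -0.005, 0, 0, 0, 1], [0.045, 0.135, 0, 0, 0, 0, 1], [0.05, 0.168, 0, 0, 0, 0, 1], [0.05, 0.168, 0.03, 0, 0, 0, 1], [0.05, 0.168, 0.055, 0, 0, 0, 1], [0.05, 0.168, 0.075, 0, 0, 0, 1], [0.05, 0.168, 0.084, 0, 0, 0, 1], [0.05, 0.168, 0.087, 0, 0, 0, 1], [0.05, 0.168, 0.089, 0, 0, 0, 1], [0.05, 0.168, 0.089, 0, 0, 0, 1]]]}}

```text
time_s: 4.4
ee_pos: [0.5021, 0.2645, 0.025]
eef_rot: [3.141, 0.001, 3.095]
force: [-0.2, -0.8, -2.0]
grip_width: 0.0225
grip_force: 25.0
```

In the tool's units: 2 mm is 0.002, 1 mm is 0.001.

Emit:
{"method": "arm_command", "body": {"plan": [[[0, 0, 0.001, 0, 0, 0, 1], [0, 0, 0.002, 0, 0, 0, 1], [0, 0, 0.002, 0, 0, 0, 1]]]}}

```text
time_s: 4.7
ee_pos: [0.5022, 0.2646, 0.0239]
eef_rot: [3.141, 0.001, 3.095]
force: [-4.8, -2.4, 9.6]
grip_width: 0.0231
grip_force: 25.0
```

In the tool's units: -240 mm is -0.24, -200 mm is -0.2.

Emit:
{"method": "arm_command", "body": {"plan": [[[0, 0, 0, 0, 0, 0, 0.2], [0, 0, 0, 0, 0, 0, 0.0], [0, 0, 0, 0, 0, 0, -0.1], [0, 0, -0.015, 0, 0, 0, -0.1], [0, 0, -0.05, 0, 0, 0, -0.1], [0, 0, -0.1, 0, 0, 0, -0.1], [0, 0, -0.15, 0, 0, 0, 0], [0, 0, -0.2, 0, 0, 0, 0.5], [0, 0, -0.24, 0, 0, 0, 1], [0, 0, -0.24, 0, 0, 0, 1]]]}}

```text
time_s: 5.7
ee_pos: [0.5029, 0.265, 0.2697]
eef_rot: [3.137, 0.009, 3.095]
force: [0.5, 0.2, 0.0]
grip_width: 0.0267
grip_force: 0.0
```

Run:
```python
from h import *
snap('scene','s3'); s=load('s3')
cv2.imwrite('pics/s3v.png',cv2.resize(s['p'][120:320,250:512],(786,600),interpolation=2))
print(togo([.71,.087,.265],np.pi-.052))
```

```text
(array([-215.8, -167.8,    1.7]), array([0.003, 0.005, 0.005]))
```

View pics/s3v.png

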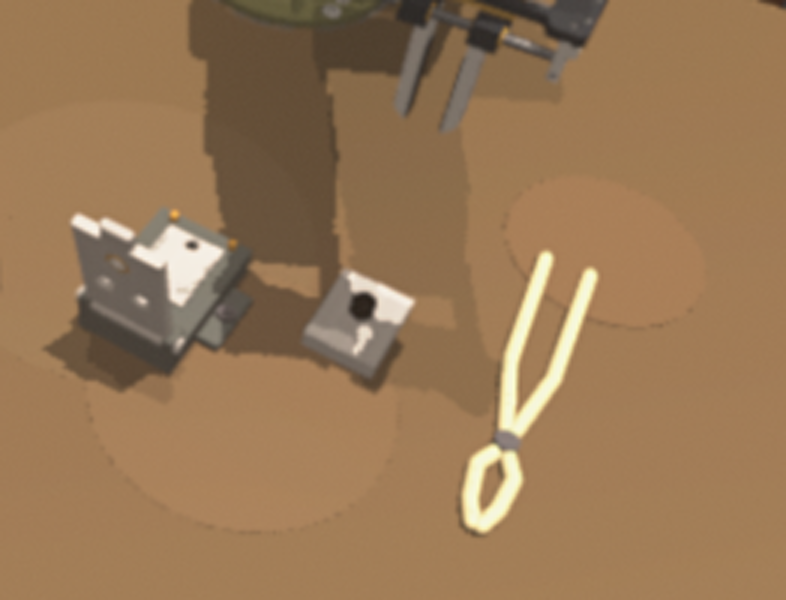

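The cover lies flat on the bench at (360,325), clear of the jig. The base hole shows at (192,244) and the leaf's tongue at (115,230). Next I go behind the leaf.

In the tool's units: -216 mm is -0.216, -180 mm is -0.18.

Emit:
{"method": "arm_command", "body": {"plan": [[[-0.04, -0.03, 0, 0, 0, 0, 1], [-0.075, -0.058, 0, 0, 0, 0, 1], [-0.11, -0.086, 0, 0, 0, 0, 1], [-0.145, -0.113, 0, 0, 0, 0, 1], [-0.18, -0.14, 0, 0, 0, 0, 1], [-0.216, -0.168, 0, 0, 0, 0, 1], [-0.216, -0.168, 0, 0, 0, 0, 1], [-0.216, -0.168, 0.03, 0, 0, 0, 1], [-0.216, -0.168, 0.06, 0, 0, 0, 1], [-0.216, -0.168, 0.085, 0, 0, 0, 1], [-0.216, -0.168, 0.095, 0, 0, 0, 1], [-0.216, -0.168, 0.095, 0, 0, 0, 1]]]}}

```text
time_s: 6.95
ee_pos: [0.7088, 0.0868, 0.1661]
eef_rot: [-3.141, -0.003, 3.095]
force: [0.0, -0.1, 0.5]
grip_width: 0.0005
grip_force: 0.0
```

Run:
```python
from h import *
o=ctrl.get_obs(); print(o['ee_pos'],o['eef_rot'],o['qpos'],o['force'])
s=load('s3'); print('tongue',atz(s,250+115/3,120+230/3,.2),'base hole',atz(s,250+192/3,120+244/3,.034))
```

```text
[0.70880226 0.08680301 0.16606386] [-3.14130304e+00 -2.83769253e-03  3.09507082e+00] [ 7.05649804e-02  7.12024682e-01  1.00493386e+00  4.43164410e-05
  1.42748620e+00 -1.45371631e+00] [ 0.03589356 -0.10575698  0.45261472]
tongue [0.67106728 0.08907239 0.2       ] base hole [0.51604813 0.10010995 0.034     ]
```

In the tool's units: 160 mm is 0.16, 150 mm is 0.15.

Emit:
{"method": "arm_command", "body": {"plan": [[[0.015, 0, 0, 0, 0, 0, 1], [0.03, 0, 0, 0, 0, 0, 1], [0.045, 0, 0, 0, 0, 0, 1], [0.06, 0, 0, 0, 0, 0, 1], [0.075, 0, 0, 0, 0, 0, 1], [0.09, 0, 0, 0, 0, 0, 1], [0.105, 0, 0, 0, 0, 0, 1], [0.12, 0, 0, 0, 0, 0, 1], [0.135, 0, 0, 0, 0, 0, 1], [0.15, 0, 0, 0, 0, 0, 1], [0.16, 0, 0, 0, 0, 0, 1], [0.16, 0, 0, 0, 0, 0, 1]]]}}

```text
time_s: 8.15
ee_pos: [0.5496, 0.0942, 0.1688]
eef_rot: [3.141, 0.002, 3.095]
force: [0.0, 0.2, -0.8]
grip_width: 0.0003
grip_force: 0.0
```

Run:
```python
from h import *
print(ctrl.get_obs()['ee_pos']); print(togo([.46,.0,.25],np.pi-.052))
```

```text
[0.54956693 0.09423643 0.16883473]
(array([ 85. , -98.3, -81.3]), array([0.   , 0.002, 0.006]))
```

In the tool's units: -80 mm is -0.08, 70 mm is 0.07.

Emit:
{"method": "arm_command", "body": {"plan": [[[0, 0, -0.04, 0, 0, 0, 0], [0.035, 0, -0.065, 0, 0, 0, -0.4], [0.07, 0, -0.08, 0, 0, 0, -0.4], [0.07, 0, -0.08, 0, 0, 0, -0.4], [0.07, 0, -0.08, 0, 0, 0, -0.4]]]}}

```text
time_s: 8.65
ee_pos: [0.4804, 0.0973, 0.2484]
eef_rot: [3.141, 0.002, 3.095]
force: [-0.1, -0.1, 0.3]
grip_width: 0.0373
grip_force: 0.0
```

Run:
```python
from h import *
o=ctrl.get_obs(); print(o['ee_pos'],o['eef_rot'])
snap('wrist','w4'); w=load('w4')
cv2.imwrite('pics/w4v.png',cv2.resize(w['p'][100:300,170:370],(600,600),interpolation=2))
```

```text
[0.48041413 0.09732557 0.2484277 ] [3.14127842e+00 2.06881149e-03 3.09497442e+00]
```

View pics/w4v.png

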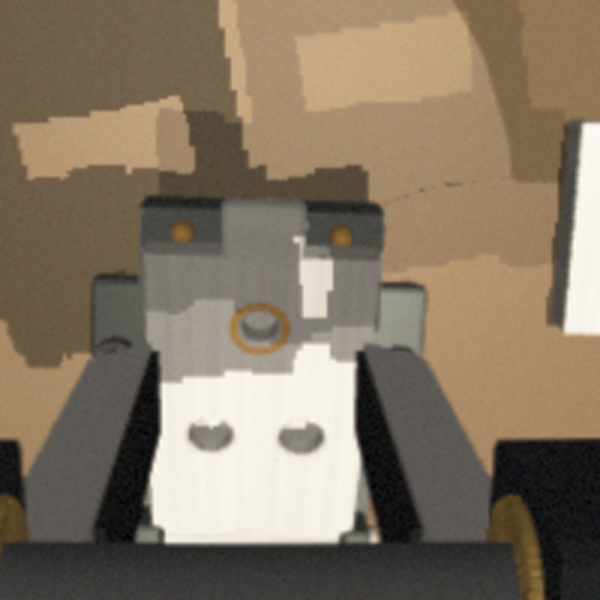

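The leaf is down, with its bushed hole at crop (260,328), but both plungers still show at (181,232) and (342,236). I check its angle by depth.

Run:
```python
from h import *
w=load('w4')
def q(n,i):
    P=cloud(i)
    for a,b in((175,265),(262,225),(200,330),(320,330),(260,400),(200,500),(320,500)):
        u,v=170+a//3,100+b//3; print(n,(a,b),np.nanmedian(P[v-1:v+2,u-1:u+2].reshape(-1,3),0).round(4))
q('w4',w); snap('wrist','w5'); q('w5',load('w5')); print(np.abs(load('w5')['p'].astype(int)-w['p']).mean())
```

```text
w4 (175, 265) [0.4929 0.0673 0.0825]
w4 (262, 225) [0.4794 0.0988 0.0869]
w4 (200, 330) [0.52   0.0738 0.0749]
w4 (320, 330) [0.5217 0.118  0.0754]
w4 (260, 400) [0.5513 0.0946 0.066 ]
w4 (200, 500) [0.5994 0.0676 0.0509]
w4 (320, 500) [0.6021 0.1171 0.0513]
w5 (175, 265) [0.4956 0.0661 0.0698]
w5 (262, 225) [0.4816 0.0987 0.0741]
w5 (200, 330) [0.5225 0.0729 0.065 ]
w5 (320, 330) [0.5247 0.1183 0.0654]
w5 (260, 400) [0.5535 0.0943 0.0584]
w5 (200, 500) [0.5998 0.0674 0.0485]
w5 (320, 500) [0.6023 0.117  0.0487]
5.937232123480903
```

The second depth set is lower: the leaf is still sinking slowly by itself, as expected. Meanwhile I go to the pin.

In the tool's units: -371 mm is -0.371, -340 mm is -0.34.

Emit:
{"method": "arm_command", "body": {"plan": [[[-0.002, -0.05, 0, 0, 0, 0, -0.2], [-0.004, -0.1, 0, 0, 0, 0, -0.2], [-0.005, -0.15, 0.005, 0, 0, 0, -0.2], [-0.007, -0.2, 0.01, 0, 0, 0, -0.2], [-0.007, -0.25, 0.015, 0, 0, 0, -0.2], [-0.007, -0.3, 0.02, 0, 0, 0, -0.2], [-0.007, -0.34, 0.025, 0, 0, 0, -0.2], [-0.007, -0.371, 0.028, 0, 0, 0, -0.2], [-0.007, -0.371, 0.028, 0, 0, 0, -0.2], [-0.007, -0.371, 0.028, 0, 0, 0, -0.2]]]}}

```text
time_s: 9.75
ee_pos: [0.4696, -0.2742, 0.2183]
eef_rot: [3.14, -0.002, 3.093]
force: [0.6, -0.1, -0.3]
grip_width: 0.0564
grip_force: 0.0
```

Run:
```python
from h import *
o=ctrl.get_obs(); print(o['ee_pos'],o['eef_rot'],o['qpos'])
snap('wrist','w6'); w=load('w6')
cv2.imwrite('pics/w6v.png',cv2.resize(w['p'][110:310,150:350],(600,600),interpolation=2))
```

```text
[ 0.46955246 -0.27415037  0.21832214] [ 3.14045696e+00 -1.60345631e-03  3.09343079e+00] [-5.95894672e-01  2.77232731e-01  1.51982064e+00  1.38000866e-04
  1.34649958e+00 -2.11855905e+00]
```

View pics/w6v.png

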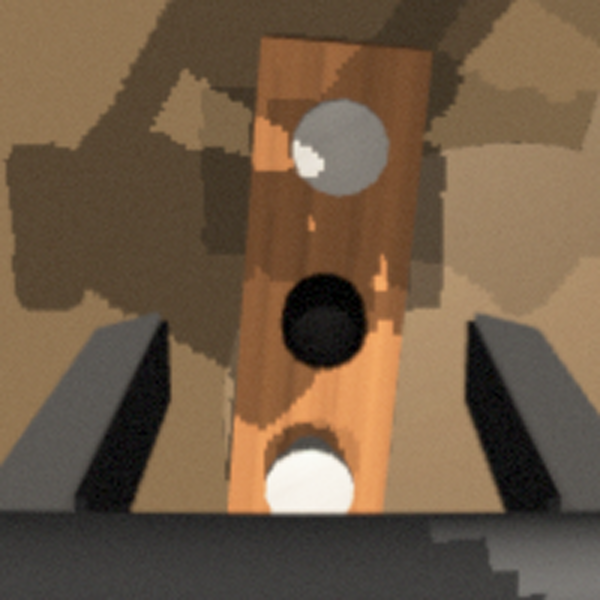

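The knob's silhouette spans x 282–366 and y 273–368 in the crop, with its top face centred near (324,326). The sets are at (340,147) and (310,490).

Run:
```python
from h import *
w,t,s=load('w6'),load('top0'),load('scene0')
f=lambda a,b:(150+(a+.5)/3-.5,110+(b+.5)/3-.5)
print('top',atz(w,*f(324,326),.076),'mid',atz(w,*f(324,320),.066),'tri',tri([(w,*f(324,320)),(t,309.5,211.57),(s,207.3,149.1)]))
print('side y at z.065',atz(w,*f(282,320),.066),atz(w,*f(366,320),.066)); u,v=map(round,f(324,326)); print('dep',dep(w,u,v))
print('sets',atz(w,*f(340,147),.074),atz(w,*f(310,490),.074))
m=tri([(w,*f(324,320)),(t,309.5,211.57),(s,207.3,149.1)])
print(togo([m[0],m[1],.05],np.pi-.047))
```

```text
top [ 0.50899438 -0.27387176  0.076     ] mid [ 0.51009077 -0.27383667  0.066     ] tri [ 0.51188012 -0.27404871  0.06142635]
side y at z.065 [ 0.50938744 -0.28843994  0.066     ] [ 0.51080416 -0.25922901  0.066     ]
dep [ 0.50737819 -0.27349639  0.07990034]
sets [ 0.44874248 -0.26584528  0.074     ] [ 0.57076879 -0.28168763  0.074     ]
(array([-42.3,   1.2, 168.7]), array([ 0.001, -0.001,  0.   ]))
```

In the tool's units: 168 mm is 0.168, 167 mm is 0.167.

Emit:
{"method": "arm_command", "body": {"plan": [[[-0.04, 0.002, 0.05, 0, 0, 0, -0.2], [-0.04, 0.002, 0.095, 0, 0, 0, -0.2], [-0.04, 0.002, 0.135, 0, 0, 0, -0.2], [-0.04, 0.002, 0.158, 0, 0, 0, -0.2], [-0.04, 0.002, 0.167, 0, 0, 0, -0.2], [-0.04, 0.002, 0.168, 0, 0, 0, -0.2], [-0.04, 0.002, 0.168, 0, 0, 0, 1], [-0.04, 0.002, 0.168, 0, 0, 0, 1], [-0.04, 0.002, 0.168, 0, 0, 0, 1], [-0.04, 0.002, 0.168, 0, 0, 0, 1], [-0.04, 0.002, 0.168, 0, 0, 0, 1], [-0.04, 0.002, 0.168, 0, 0, 0, 1]]], "squeeze": 45}}

```text
time_s: 11.0
ee_pos: [0.5099, -0.2737, 0.0523]
eef_rot: [-3.141, 0.001, 3.095]
force: [-1.1, 1.3, 6.9]
grip_width: 0.0291
grip_force: 45.0
```

In the tool's units: -140 mm is -0.14, -110 mm is -0.11.

Emit:
{"method": "arm_command", "body": {"plan": [[[0, 0, -0.005, 0, 0, 0, 1], [0, 0, -0.015, 0, 0, 0, 1], [0, 0, -0.03, 0, 0, 0, 1], [0, 0, -0.05, 0, 0, 0, 1], [0, 0, -0.08, 0, 0, 0, 1], [0, 0, -0.11, 0, 0, 0, 1], [0, 0, -0.14, 0, 0, 0, 1], [0, 0, -0.14, 0, 0, 0, 1]]]}}

```text
time_s: 11.8
ee_pos: [0.5108, -0.2743, 0.197]
eef_rot: [-3.138, 0.007, 3.095]
force: [0.0, 0.1, -0.5]
grip_width: 0.0288
grip_force: 45.0
```

Run:
```python
from h import *
o=ctrl.get_obs(); print(o['ee_pos'],o['eef_rot'],o['grip_width'])
snap('wrist','w7'); snap('top','t7'); snap('scene','s7')
w,t,s=load('w7'),load('t7'),load('s7')
# pin tip expected: TCP z - 43-ish; leaf/hole predicted pixels
c=lambda i,a,b,k,n:cv2.resize(i['p'][b:b+k,a:a+k],(n,n),interpolation=2)
cv2.imwrite('pics/m7.png',np.hstack([c(w,170,120,170,400),c(t,180,150,80,400)]))
e=o['ee_pos']; print('tcp in s',proj(s,e),'leaf hole in t',proj(t,[.514,.096,.048]),proj(s,[.514,.096,.048]))
P=cloud(t); print(P[195:212:4,207])
cv2.imwrite('pics/s7c.png',np.hstack([c(s,270,165,80,400),c(s,160,80,100,400)]))
```

```text
[ 0.5108058  -0.27428414  0.19699113] [-3.13785198  0.00663958  3.09487683] 0.028756406239702645
tcp in s [[202.53547231 113.87932995]] leaf hole in t [[205.8468399  208.38478854]] [[313.48413512 197.08594963]]
[[ 0.56279411  0.09425069  0.04175096]
 [ 0.5479789   0.09320342  0.04692129]
 [ 0.53384046  0.09317882  0.04180508]
 [ 0.521477    0.09694935 -0.00176662]
 [ 0.50469385  0.09143326  0.04873502]]
```

View pics/s7c.png

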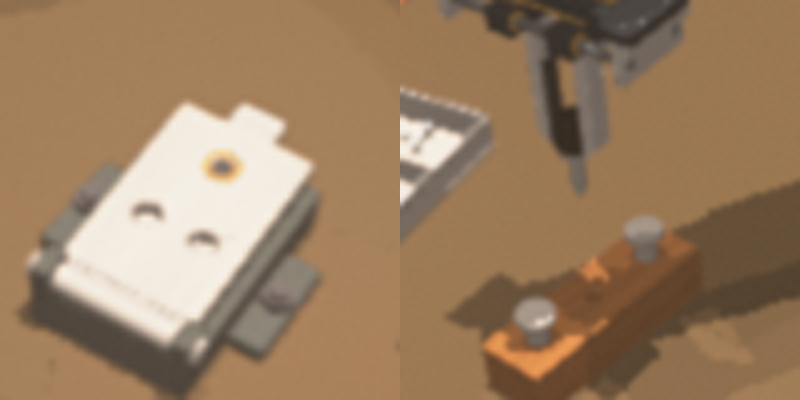

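The pin is out and held upright, its tip at right crop (180,192). The leaf has settled, with its bushed hole at left crop (222,166). I go near the jig and measure the hole from two wrist positions.

```bash
cat > ring.py <<'E'
from h import *
def ring(i,P0,r=14):
    u,v=proj(i,P0)[0].round().astype(int); h=cv2.cvtColor(i['p'],cv2.COLOR_BGR2HSV)[v-r:v+r+1,u-r:u+r+1]
    m=((h[...,0]>8)&(h[...,0]<28)&(h[...,1]>95)).astype(np.uint8); y,x=np.nonzero(m); 
    e=cv2.fitEllipse(np.c_[x,y].astype(np.float32)) if len(x)>5 else None
    return e and (u-r+e[0][0],v-r+e[0][1]),len(x),e and e[1]
E
python3 - <<'E'
from ring import *
s,t=load('s7'),load('t7')
print('scene hole',atz(s,314.0,197.8,.0485),'tip',atz(s,204.6,127.6,.152))
for n,i in(('t',t),('s',s)):
  c,k,e=ring(i,[.514,.096,.0485],7); print(n,c,k,e, atz(i,*c,.0485) if c else '')
print(togo([.45,.094,.2],np.pi-.052))
E
```

```text
scene hole [0.51612649 0.09855674 0.0485    ] tip [ 0.51576017 -0.26901047  0.152     ]
t None 0 None 
s (np.float64(313.92244577407837), np.float64(197.89204263687134)) 14 (4.692243576049805, 6.189503192901611) [0.51655149 0.09851454 0.0485    ]
(array([ 76.4, 364.2,  -8.6]), array([ 0.   , -0.   ,  0.005]))
```

In the tool's units: 364 mm is 0.364, 330 mm is 0.33.

Emit:
{"method": "arm_command", "body": {"plan": [[[0.01, 0.048, -0.004, 0, 0, 0, 1], [0.02, 0.096, -0.008, 0, 0, 0, 1], [0.03, 0.144, -0.008, 0, 0, 0, 1], [0.04, 0.192, -0.008, 0, 0, 0, 1], [0.05, 0.24, -0.008, 0, 0, 0, 1], [0.06, 0.288, -0.008, 0, 0, 0, 1], [0.068, 0.33, -0.008, 0, 0, 0, 1], [0.076, 0.364, -0.008, 0, 0, 0, 1], [0.076, 0.364, -0.008, 0, 0, 0, 1], [0.076, 0.364, -0.008, 0, 0, 0, 1]]]}}

```text
time_s: 12.95
ee_pos: [0.4503, 0.0938, 0.1988]
eef_rot: [-3.141, -0.001, 3.096]
force: [0.2, -0.4, -0.4]
grip_width: 0.0284
grip_force: 45.0
```

Run:
```python
from ring import *
o=ctrl.get_obs(); print(o['ee_pos'],o['eef_rot'],o['grip_width'])
snap('wrist','w8'); w=load('w8'); c,k,e=ring(w,[.513,.096,.0485],16); print(c,k,e,c and atz(w,*c,.0485),proj(w,[.513,.096,.0485]))
d=lambda i:cv2.resize(i['p'][90:310,150:370],(600,600),interpolation=2)
cv2.imwrite('pics/w8v.png',d(w))
```

```text
[0.45026237 0.09379518 0.19878031] [-3.14115949e+00 -1.38029222e-03  3.09634867e+00] 0.02844751275706919
(np.float64(260.74875259399414), np.float64(233.4863510131836)) 60 (25.824817657470703, 31.379064559936523) [0.50922892 0.09643973 0.0485    ] [[260.4776693  236.86038419]]
```

View pics/w8v.png

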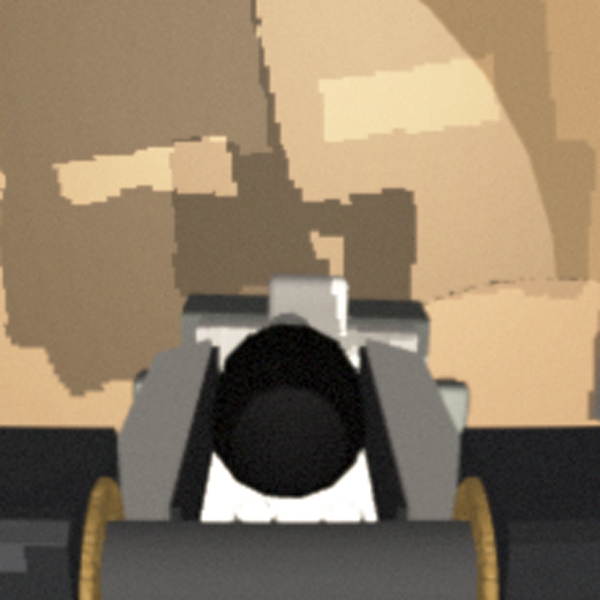

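The knob hides the hole from here (knob centre at (290,410) in the crop, evenly between the fingers). I look from both sides, using code for the brass ring.

In the tool's units: -100 mm is -0.1, -85 mm is -0.085.

Emit:
{"method": "arm_command", "body": {"plan": [[[0, -0.045, 0, 0, 0, 0, 1], [0, -0.085, 0, 0, 0, 0, 1], [0, -0.1, 0, 0, 0, 0, 1], [0, -0.1, 0, 0, 0, 0, 1], [0, -0.1, 0, 0, 0, 0, 1]]]}}

```text
time_s: 13.5
ee_pos: [0.4459, -0.0069, 0.1993]
eef_rot: [3.141, -0.0, 3.093]
force: [0.2, 0.6, -0.1]
grip_width: 0.0288
grip_force: 45.0
```

Run:
```python
from ring import *
o=ctrl.get_obs(); print(o['ee_pos'],o['eef_rot'])
snap('wrist','w9'); w=load('w9'); c,k,e=ring(w,[.513,.096,.0485],14); print(c,k,e,c and atz(w,*c,.0485),proj(w,[.513,.096,.0485]))
P=cloud(w);u,v=proj(w,[.513,.096,.0485])[0].round().astype(int); print(np.nanmedian(P[v-20:v-13,u-8:u+8,2]),(P[v-6:v+7:3,u-6:u+7:3,2]*1000).round())
```

```text
[ 0.44594483 -0.00687057  0.19925235] [ 3.14147840e+00 -4.41934599e-04  3.09270386e+00]
(np.float64(353.781888961792), np.float64(238.4398078918457)) 25 (16.112445831298828, 21.984176635742188) [0.51615672 0.09462509 0.0485    ] [[355.13515708 235.6016797 ]]
0.04818250071820318 [[49. 48. 24. 31. 47.]
 [47. 22. 27. 33. 46.]
 [31. 31. 33. 39. 45.]
 [47. 41. 42. 44. 46.]
 [48. 45. 46. 47. 48.]]
```

Emit:
{"method": "arm_command", "body": {"plan": [[[0, 0.05, 0, 0, 0, 0, 1], [0, 0.1, 0, 0, 0, 0, 1], [0, 0.15, 0, 0, 0, 0, 1], [0, 0.185, 0, 0, 0, 0, 1], [0, 0.2, 0, 0, 0, 0, 1], [0, 0.2, 0, 0, 0, 0, 1], [0, 0.2, 0, 0, 0, 0, 1]]]}}

```text
time_s: 14.25
ee_pos: [0.4552, 0.193, 0.1993]
eef_rot: [-3.141, -0.0, 3.095]
force: [-0.2, 0.1, -2.0]
grip_width: 0.029
grip_force: 45.0
```

Run:
```python
from ring import *
o=ctrl.get_obs(); print(o['ee_pos'],o['eef_rot'])
snap('wrist','w10'); w=load('w10'); w9=load('w9'); c,k,e=ring(w,[.513,.096,.0485],14); print(c,k,e,c and atz(w,*c,.0485),proj(w,[.513,.096,.0485]))
c9=ring(w9,[.513,.096,.0485],14)[0]
if c and c9: print('tri',tri([(w,*c),(w9,*c9)]))
print(togo([.513,.096,.11],np.pi-.047))
```

```text
[0.45522754 0.19304217 0.19925443] [-3.14118444e+00 -3.70421178e-04  3.09527694e+00]
(np.float64(167.19853019714355), np.float64(237.3345537185669)) 111 (18.413042068481445, 19.347383499145508) [0.51464272 0.09599554 0.0485    ] [[167.0286218  235.88819509]]
tri [0.51625106 0.09522575 0.04635012]
(array([-62.2, -93.8,  89.4]), array([-0., -0., -0.]))
```

In the tool's units: -94 mm is -0.094, -63.5 mm is -0.0635.

Emit:
{"method": "arm_command", "body": {"plan": [[[-0.03, -0.045, 0, 0, 0, 0, 1], [-0.055, -0.08, 0.02, 0, 0, 0, 1], [-0.0635, -0.094, 0.05, 0, 0, 0, 1], [-0.0635, -0.094, 0.08, 0, 0, 0, 1], [-0.0635, -0.094, 0.09, 0, 0, 0, 1], [-0.0635, -0.094, 0.09, 0, 0, 0, 1], [-0.0635, -0.094, 0.09, 0, 0, 0, 1]]]}}

```text
time_s: 15.0
ee_pos: [0.5149, 0.0966, 0.1109]
eef_rot: [3.141, 0.002, 3.095]
force: [0.1, 0.4, -0.7]
grip_width: 0.029
grip_force: 45.0
```

Run:
```python
from h import *
o=ctrl.get_obs(); print(o['ee_pos'],o['eef_rot'],o['force'])
snap('scene','s11'); s=load('s11'); e=o['ee_pos']
# shank: bright grey column between knob and hole; report shank centre columns per row
for z in(.068,.075,.082,.09): print(z,proj(s,[e[0],e[1],z])[0].round(1))
print('hole pred',proj(s,[.5143,.0957,.0485]))
print(s['p'][180:204,306:324].max(2))
```

```text
[0.51489184 0.09662819 0.11087526] [3.14131398e+00 1.66822834e-03 3.09476850e+00] [ 0.07435773  0.44175273 -0.68951564]
0.068 [314.3 192.7]
0.075 [314.5 191. ]
0.082 [314.8 189.3]
0.09 [315.  187.3]
hole pred [[313.36034693 196.99810397]]
[[106 115 122 114  84  56  49  50  48  49  51  51  49  51  67  98 121 124]
 [104 108 116 111  81  55  48  49  50  48  49  49  48  51  73 105 122 124]
 [103 105 108 107  87  63  51  51  48  51  51  50  47  55  78 109 123 124]
 [103 104 105 104  95  73  53  48  49  51  48  50  47  55  84 116 125 124]
 [103 103 103 103  98  82  59  50  49  50  49  48  49  57  86 119 125 123]
 [125 134 118 106 102  92  74  60  53  50  49  49  51  62  90 119 125 122]
 [183 199 172 149 133 110  93  83  72  68  68  68  72  83 102 121 122 115]
 [209 223 222 219 203 166 131 108 101 103 103 104 109 116 123 130 128 116]
 [166 189 221 231 232 228 192 135 109 109 109 115 127 130 135 146 154 150]
 [135 149 186 220 228 233 215 148 110 110 112 118 130 137 147 160 166 172]
 [131 134 146 168 192 222 216 151 112 110 111 120 133 142 154 161 163 173]
 [134 134 134 136 151 184 196 146 11
[... 239 characters left out ...]
136 136 136 134 143 179]
 [136 137 135 136 137 139 138 135 132 135 136 136 136 134 136 136 144 183]
 [138 136 135 136 137 137 137 135 135 137 138 138 136 136 137 136 144 183]
 [136 136 136 138 138 134 127 123 123 123 129 136 137 137 136 137 142 175]
 [136 137 137 138 138 132 125 124 122 118 120 132 137 137 137 137 137 147]
 [136 138 138 138 136 133 134 136 135 128 126 133 137 137 138 135 135 135]
 [138 139 139 138 137 135 137 137 136 135 135 138 137 137 136 135 135 134]
 [138 139 138 138 138 138 138 136 135 135 136 138 139 136 137 145 160 162]
 [139 140 138 139 139 138 137 136 136 137 137 138 137 137 151 187 219 222]
 [138 139 138 138 138 138 136 136 136 138 137 138 137 142 176 222 232 231]]
```

Following the tip's pixels down in the scene view leads onto the hole, to within about a pixel. I descend gently.

In the tool's units: 26 mm is 0.026, 22 mm is 0.022.

Emit:
{"method": "arm_command", "body": {"plan": [[[0, 0, 0.008, 0, 0, 0, 1], [0, 0, 0.014, 0, 0, 0, 1], [0, 0, 0.018, 0, 0, 0, 1], [0, 0, 0.022, 0, 0, 0, 1], [0, 0, 0.026, 0, 0, 0, 1], [0, 0, 0.026, 0, 0, 0, 1]]]}}

```text
time_s: 15.65
ee_pos: [0.5141, 0.0966, 0.0828]
eef_rot: [-3.141, -0.001, 3.095]
force: [-1.6, 0.2, -0.6]
grip_width: 0.029
grip_force: 45.0
```

In the tool's units: 20 mm is 0.02, 16 mm is 0.016.

Emit:
{"method": "arm_command", "body": {"plan": [[[0, 0, 0.004, 0, 0, 0, 1], [0, 0, 0.008, 0, 0, 0, 1], [0, 0, 0.012, 0, 0, 0, 1], [0, 0, 0.016, 0, 0, 0, 1], [0, 0, 0.02, 0, 0, 0, 1], [0, 0, 0.02, 0, 0, 0, 1]]]}}

```text
time_s: 16.25
ee_pos: [0.5141, 0.0966, 0.0628]
eef_rot: [-3.141, -0.001, 3.095]
force: [-2.5, 0.9, -0.2]
grip_width: 0.0293
grip_force: 45.0
```

In the tool's units: 11 mm is 0.011, 9 mm is 0.009.

Emit:
{"method": "arm_command", "body": {"plan": [[[0, 0, 0.003, 0, 0, 0, 1], [0, 0, 0.006, 0, 0, 0, 1], [0, 0, 0.009, 0, 0, 0, 1], [0, 0, 0.011, 0, 0, 0, 1], [0, 0, 0.011, 0, 0, 0, 1]]], "squeeze": 60}}

```text
time_s: 16.75
ee_pos: [0.5141, 0.0967, 0.0523]
eef_rot: [-3.142, -0.001, 3.095]
force: [-6.6, 0.8, 4.8]
grip_width: 0.0287
grip_force: 60.0
```

In the tool's units: 2 mm is 0.002, 1.3 mm is 0.0013.

Emit:
{"method": "arm_command", "body": {"plan": [[[0.0005, 0, 0.0007, 0, 0, 0, 1], [0.0007, 0, 0.0013, 0, 0, 0, 1], [0.0007, 0, 0.002, 0, 0, 0, 1], [0.0007, 0, 0.002, 0, 0, 0, 1]]]}}

```text
time_s: 17.15
ee_pos: [0.514, 0.0967, 0.0513]
eef_rot: [3.141, 0.001, 3.095]
force: [-8.7, 0.5, 12.4]
grip_width: 0.0285
grip_force: 60.0
```

Emit:
{"method": "arm_command", "body": {"plan": [[[0.0005, 0, 0.0007, 0, 0, 0, 1], [0.001, 0, 0.0013, 0, 0, 0, 1], [0.001, 0, 0.0013, 0, 0, 0, 1], [0.001, 0, 0.0013, 0, 0, 0, 1]]]}}

```text
time_s: 17.55
ee_pos: [0.514, 0.0967, 0.0511]
eef_rot: [3.141, 0.004, 3.095]
force: [-7.8, -1.2, 22.0]
grip_width: 0.0287
grip_force: 60.0
```

Run:
```python
from h import *
o=ctrl.get_obs(); print(o['ee_pos'],o['force'],o['moment'],o['grip_width'])
snap('scene','s12'); snap('top','t12'); s=load('s12'); P=cloud(s); 
# leaf plane: points on the leaf left/right of pin, compare heights near hinge and free edge
c=np.array([.554,.094]); a=np.array([np.cos(-.05),np.sin(-.05)]); b=np.array([-a[1],a[0]])
x=(P[...,:2]-c)@a; y=(P[...,:2]-c)@b; z=P[...,2]
m=(x<.05)&(x>-.066)&(np.abs(y)<.038)&(z>.03)&(z<.06)&((x>-.015)|(np.abs(y)>.03)); m2=m&np.isfinite(z)
A=np.c_[x[m2],y[m2],np.ones(m2.sum())]; k=np.linalg.lstsq(A,z[m2],rcond=None)[0]; print(m2.sum(),k)
s0=load('s7');P=cloud(s0);x=(P[...,:2]-c)@a; y=(P[...,:2]-c)@b; z=P[...,2]
m=(x<.05)&(x>-.066)&(np.abs(y)<.038)&(z>.03)&(z<.06)&((x>-.015)|(np.abs(y)>.03)); m2=m&np.isfinite(z)
A=np.c_[x[m2],y[m2],np.ones(m2.sum())]; print('before',m2.sum(),np.linalg.lstsq(A,z[m2],rcond=None)[0])
```

```text
[0.51397533 0.09672425 0.05109449] [-7.77459213 -1.18749588 22.0051866 ] [-0.16061712  1.45498871  0.0041815 ] 0.028678342121398772
576 [0.00502086 0.00080852 0.04214798]
before 594 [-0.03197629  0.0051636   0.04469403]
```

The force rises to 22 N while the height stays at 51.1 mm against an expected 51. The leaf's slope changed by about 0.037 rad to flat, so the leaf is shut and the collar seated. I hand in while still pressing.

Run:
```python
from h import *
o=ctrl.get_obs(); print(o['ee_pos'],o['force'],o['grip_force']); print(ctrl.hand_in())
```

```text
[0.51401454 0.09673666 0.05112226] [-8.40957305 -0.69738257 21.85154324] 60.009520165622234
the job is handed in; nothing more can be done
None
```

The job is handed in at about 18 s: the cover is flat on the bench clear of the jig, and, by force and height readings, the leaf is shut with the pin fully home, still gripped at 60 N and pressed down with about 22 N.

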